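Hang the sachet caddy on the drop-latch peg

TASK

Hang the wooden sachet caddy by its steel eye on the peg of the counter stand: slide the eye along the peg so that it lifts the little drop flap, and press it home against the post until the flap has fallen behind it. Before letting go, draw it back against the flap and tug for a moment with a clear but light pull, about 8 N, to prove that it is caught; then leave it hanging there and let go. Press and pull lightly, never beyond about 14 N, keep the caddy upright, and leave the mug, jar and tamper alone.

Things in the scene. Friction and masses are not known exactly. Their poses are not given: they have to be found in the camera images.
- caddy: Loose open wooden sachet box, 46 mm wide (x), 130 mm long (y), 58 mm high, walls 4 mm, 0.15-0.31 kg; sachets are fixed inside below the rim. Origin: centre of underside, z up. Stands on the table at first. Its +y end is a 4 mm steel plate, outer face at y=+65 mm; above the rim it narrows to a 34 mm wide tab, top 85.5 mm above the underside, with a 13 mm round eye.
- caddy_grip (a point): Good place to grip, between the flat long sides near the rim, away from the eye so that the gripper stays clear of the stand: (0, -38, 46) mm in the caddy's frame; grip across the caddy's x (46 mm).
- caddy_eye (a point): Centre of the eye, mid-thickness of the plate: (0, 63, 73) mm in the caddy's frame. The eye's axis is the caddy's y axis; the steel above the eye is 6 mm high.
- stand: Fixed dark steel stand that bears at most 18 N. Base 150 x 120 x 10 mm; post 56 mm wide, 205 mm high, front face in the stand's plane y=0. Origin on the table in that plane, z up. A level 8 mm round peg stands out along -y, height 165 mm. The caddy hangs with its y axis along the stand's y axis: its eye plate goes on first.
- peg_tip (a point): Rounded free end of the peg, on its centre line: (0, -60, 165) mm in the stand's frame.
- peg_root (a point): Where the peg's centre line meets the post's face: (0, 0, 165) mm in the stand's frame. With the caddy home, its plate touches the post (a hard stop) and caddy_eye is 2 mm before the face; only within about 1 mm of this does the flap surely fall. Drawn back, a caught plate is stopped by the flap after 4 to 15 mm, to be found by feel.
- cup: Bystander: white mug, 76 mm across, 65 mm high; origin at the centre of its underside.
- jar: Bystander: amber glass jar, 68 mm across, 85 mm high; origin at the centre of its underside.
- tamper: Bystander: steel coffee tamper, 58 mm across, 86 mm high; origin at the centre of its underside.
- beam: Fixed beam of the stand with all it carries, over the peg: 12 mm wide, heights 198-203 mm, from the post to y=-50 mm in the stand's frame (origin as the stand's). A 22 mm wide hinge block is clamped on it, hinge at height 188.5 mm, somewhere between y=-32 and y=-42 mm (differs each time, not measured), and carries the drop flap.
- flap (a joint): Angle of the drop flap, a steel tongue 14 mm wide, 27 mm long, about 50 g, hinged on the block. 0: down, sloping towards the post, its end 21 mm nearer the post than the hinge and 1.5 mm above the peg. It only swings up, to 0.55 rad, 0.15 to 0.4 as an eye passes towards the post (under 2 N); then it falls by its weight. Its end blocks an eye drawn back: a hard stop.
Mind the look-alikes: they are no part of the job. What is shaped like the caddy but green is not meant. Of the things shaped like the stand, the steel one is meant.

How it is judged:
On the way, in this order (a step that is already met when the one before it is completed fails the run):
1. the eye, on the peg, lifts the flap (value of joint flap above 0.1 rad and y of caddy_eye in the frame of stand above -0.05 m and x of caddy_eye in the frame of stand between -0.006 and 0.006 m and z of caddy_eye in the frame of stand between 0.158 and 0.171 m).
2. the eye is home at the post and the flap has fallen (value of joint flap below 0.05 rad and y of caddy_eye in the frame of stand above -0.0065 m and x of caddy_eye in the frame of stand between -0.006 and 0.006 m and z of caddy_eye in the frame of stand between 0.158 and 0.171 m), for 0.1 s.
3. the caught caddy is tugged against the flap with more than 5 N (contact force between caddy and beam above 5 N and value of joint flap below 0.06 rad and x of caddy_eye in the frame of stand between -0.006 and 0.006 m and z of caddy_eye in the frame of stand between 0.158 and 0.171 m), for 0.15 s.
At the end, for the whole second after the job is handed in: The caddy hangs still on the peg by its eye, tilted less than 0.3 rad (it leans a little, resting against the flap), the eye's centre within 19.5 mm of the post's face, within 6 mm sideways and 7 mm in height of the peg's centre line, the flap down (under 0.06 rad), and it is let go of (y of caddy_eye in the frame of stand between -0.0195 and 0.001 m and x of caddy_eye in the frame of stand between -0.006 and 0.006 m and z of caddy_eye in the frame of stand between 0.158 and 0.171 m and value of joint flap below 0.06 rad and angle between caddy's own z axis and vertical below 0.3 rad and linear speed of caddy below 0.02 m/s); the robot touches nothing.
It fails at once if while the caddy is held, the stand with its peg and flap is pushed or pulled with more than 18 N (contact force between stand and anything else above 18 N and contact force between the fingers and caddy above 2 N).
It fails at once if the fingers press on the stand with more than 18 N (contact force between the fingers and stand above 18 N).
It fails at once if the caddy is tipped by more than 0.4 rad (angle between caddy's own z axis and vertical above 0.4 rad).
It fails at once if the mug, jar or tamper is moved by more than 15 mm (distance of any of cup, jar, tamper from where it was at the start of the episode above 0.015 m).
It also fails if it takes over 64 s, if anything falls off the work surface, if the arm or the gripper's body presses on something with over 40 N, if the wrist force passes 120 N, or if a joint passes its speed limit or range.

ROBOT

A 6-joint arm with a two-finger parallel gripper is mounted at the origin on the work surface. World frame = base frame: x ahead of the robot, y to its left, z up, the work surface at z = 0. Lengths are in m, angles in rad, forces in N, time in s.
With the tool pointing down it reaches from about 0.325 to 0.75 m from the base axis. Payload 7.6 kg.
Tool frame: the origin (TCP) lies on the mounting face of the last link; the fingertips stand 173 mm ahead of it and the grasp point (between the pads) lies 155 mm ahead of it (manip.tips_ahead is the distance from the TCP to the fingertips, in m); z points along the fingers, y is the line along which they close (so a half turn about z gives the same grasp; the last joint's range is limited). The gripper opens to 85 mm and grips with 20 to 120 N. Pads are 22 mm wide; open, the fingers measure 114 mm over their backs; the gripper's body (76 mm by 85 mm) begins 54 mm behind the grasp point. The pads swing forward as they close: fully open they stand 13 mm farther back than shut.
Start: joints at [-1.34, 0.052, 1.401, -0, 1.689, -0.07], TCP at [0.156, -0.501, 0.405] pointing down, gripper open.
Joint ranges: [-2.9, 2.9], [-0.91, 2.17], [0.12, 2.37], [-1.06, 4.2], [0.26, 2.73], [-2.93, 2.93]. Speed limits (rad/s): [2.57, 2.57, 3.01, 3.14, 3.14, 3.14].

INTERFACE

Orientations are given as [roll, pitch, yaw] about the fixed x, y, z axes, in that order (R = Rz(yaw) Ry(pitch) Rx(roll)).
In Python, from station import manip gives the robot as it stands.
- The arm moves only by the shell command python3 -m handwheel 'ROWS' [OPENING]. ROWS is JSON, a list of rows, each an object with "slide": the shift along the tool's x, y, z in m, a list of three; "turn": the turn, a rotation vector about the tool's x, y, z in degrees, a list of three. In form: [{"slide": [x, y, z], "turn": [ax, ay, az]}, ...]. A call has 1 to 12 rows; each row shifts and turns the commanded pose from where the row before left it, along the tool's axes as they then stand; what a row does not reach is not made up. A row lasts 1/8 s, in which the tool goes at most 62.5 mm and 10.7 degrees, less where a joint would pass 70% of its speed; a pose out of reach is approached as far as the arm can. A call with a gripper value outside its range is refused whole. OPENING is the finger opening in m, from 0 to 0.0854, set as the call begins (- or left out, the last holds). The fingers move at their own pace and stop on an object; the grip force is fixed at half the most. Time passes only in rows, so rows that do not move let the fingers close. It gives the time, the measured TCP pose, the force, the opening and the grip force at its end, in the units of the state.
- manip.sense(): the state, without advancing time (a new reading comes with each control period).
- manip.camera(name): name is "scene" or "side" or "wrist"; returns a dict with "pixels" (400x640x3 uint8, red, green, blue), "range_z" (400x640 float32, m along the optical axis (not along the pixel's ray), 0 where there is no reading), "intrinsics" (3x3 intrinsics, pixels), "R" (3x3) and "t" (3): a world point X has camera coordinates R X + t; the wrist camera has in their place "hand_eye" (4x4, takes a point from camera to tool coordinates, whose origin is the TCP and whose axes are the flange's). Camera axes: x right, y down, z forward; pixel columns grow to the right and rows downward; lengths in m; the calibration is good to about 2 mm. A picture is of the moment at which its call begins: read the wrist's pose just before it.
- manip.hand_in(): hands the job in; it is judged then, once.
The state is a dict: "clock": time; "joint_pos": joint angles; "dq": joint speeds; "tau": joint torques, N m; "eef_pos": TCP position; "tcp_rot": TCP orientation; "ft_force": force on the tool from outside, world axes, zero at the start; "torque": the same for the moment, N m; "grip_width": opening from 0.0 (shut) to 1.0 (fully open); "gripper_force": force on a finger pad.
Only numpy, scipy, OpenCV 4.12 (cv2) and the standard library are available. Lean on these libraries where they do the work, as an engineer would, in place of code of your own. Each camera call takes 0.05 s, during which the arm holds its last target. There are 200 camera calls.

## Working session

There is one attempt and no reset: what is moved stays moved. The work goes in short steps, Python scripts to look and compute and a shell command to move; the robot and the scene stay as the last step left them, time stands still between calls to the robot, and variables do not carry over. Pictures are saved under pics/ and viewed, at most 10 in all, crops included, and the job is handed in when it is done.

```bash
mkdir -p pics; ls
cat > h.py <<'E'
import numpy as np,cv2
from scipy.spatial.transform import Rotation as Ro
from station import manip
def world(c,u,v,s=None):
    K=c["intrinsics"];z=c["range_z"][v,u]
    p=np.stack([(u-K[0,2])/K[0,0]*z,(v-K[1,2])/K[1,1]*z,z],-1)
    if "R" in c: return (p-c["t"])@c["R"]
    H=c["hand_eye"];p=p@H[:3,:3].T+H[:3,3]
    return p@Ro.from_euler("xyz",s["tcp_rot"]).as_matrix().T+s["eef_pos"]
def cloud(c,s=None):
    v,u=np.mgrid[:400,:640];P=world(c,u,v,s);P[c["range_z"]==0]=np.nan;return P
def save(n,im): cv2.imwrite("pics/"+n,im[...,::-1])
E
python3 - <<'E'
from h import *
s=manip.sense();print({k:np.round(v,3) for k,v in s.items()})
a=manip.camera("scene");b=manip.camera("side")
np.savez("ab.npz",ap=cloud(a),ai=a["pixels"],bp=cloud(b),bi=b["pixels"])
save("scene.png",a["pixels"]);save("side.png",b["pixels"])
for c in(a,b):print(-c["R"].T@c["t"],c["R"][2])
E
```

```text
pics
{'clock': np.float64(0.0), 'joint_pos': array([-1.34 ,  0.053,  1.402, -0.   ,  1.689, -0.07 ]), 'dq': array([ 0.   ,  0.   ,  0.001, -0.002,  0.002,  0.001]), 'tau': array([-1.0000e-03, -3.8167e+01, -3.6019e+01, -0.0000e+00,  6.0000e-03,
        0.0000e+00]), 'eef_pos': array([ 0.156, -0.501,  0.404]), 'tcp_rot': array([-3.14 , -0.   ,  0.301]), 'ft_force': array([ 0.13 , -0.024, -0.25 ]), 'torque': array([-0.043,  0.016,  0.016]), 'gripper_force': np.float64(0.0), 'grip_width': np.float64(1.002)}
[ 0.94480687 -0.71497402  0.8672959 ] [-0.31575783  0.66921434 -0.67264341]
[0.27600709 0.58743135 0.51172665] [ 0.40251669 -0.77100084 -0.49349571]
```

View pics/scene.png

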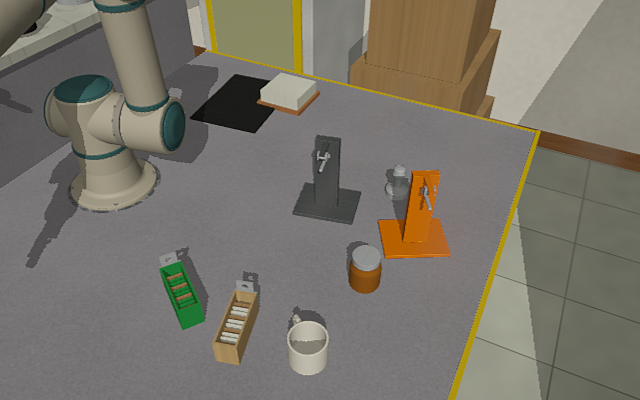

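View pics/side.png

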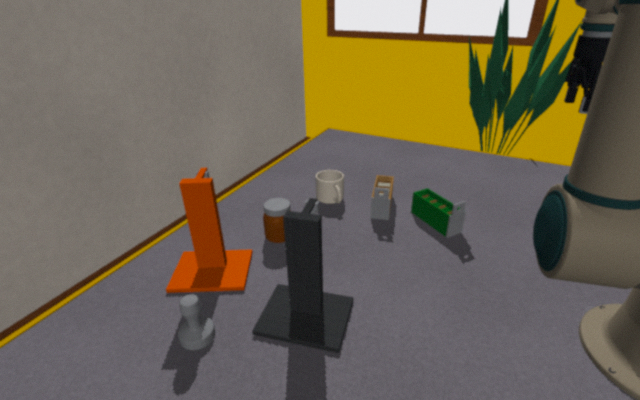

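Candidates in the scene picture: the wooden caddy (237,327) and green caddy (182,293), the dark steel stand (327,180) and orange stand (420,215). The mug is at (308,348), the jar at (365,270) and the tamper at (397,185). I choose the wooden caddy and the dark stand, and will check them in a crop while measuring.

Run:
```python
from h import *
d=np.load("ab.npz");P=d["ap"];I=d["ai"]
def box(P,x0,x1,y0,y1):
    return P[y0:y1,x0:x1].reshape(-1,3)
q=box(P,205,265,262,370)
m=q[(q[:,2]>.02)&(q[:,2]<.064)].astype(np.float32)
h=q[(q[:,2]>.05)&(q[:,2]<.064)].astype(np.float32)
for n,w in(("all",m),("rim",h)):
    print(n,len(w),cv2.minAreaRect(w[:,:2]),np.nanmax(w[:,2]))
t=q[(q[:,2]>.066)];print("tab",len(t),t.mean(0),t.min(0),t.max(0))
B=d["bp"];q2=box(B,365,400,170,225);t=q2[q2[:,2]>.064]
print("tab side",len(t),t.mean(0) if len(t) else 0, t.min(0),t.max(0))
for nm,Q in(("scene",box(P,285,365,125,225)),("side",box(B,250,360,195,350))):
    for lo,hi in((.005,.014),(.02,.15),(.2,.21)):
        w=Q[(Q[:,2]>lo)&(Q[:,2]<hi)].astype(np.float32);print(nm,lo,len(w),np.round(cv2.minAreaRect(w[:,:2]),4) if 0 else cv2.minAreaRect(w[:,:2]),w.mean(0))
for nm,(x0,x1,y0,y1) in dict(cup=(285,330,315,375),jar=(345,385,245,295),tamper=(383,412,163,202),green=(155,210,250,330)).items():
    w=box(P,x0,x1,y0,y1);w=w[(w[:,2]>.02)&(w[:,2]<.1)];print(nm,np.median(w,0),w.min(0),w.max(0))
c1=cv2.resize(I[240:380,150:340],None,fx=4,fy=4,interpolation=cv2.INTER_CUBIC)[:,:400]
c2=cv2.resize(I[125:225,280:370],None,fx=4,fy=4,interpolation=cv2.INTER_CUBIC)
c=np.zeros((560,760,3),np.uint8);c[:,:400]=c1;c[:400,400:]=c2;save("crop1.png",c)
```

```text
Traceback (most recent call last):
cv2.error: OpenCV(4.12.0) /io/opencv/modules/imgproc/src/convhull.cpp:143: error: (-215:Assertion failed) total >= 0 && (depth == CV_32F || depth == CV_32S) in function 'convexHull'
```

```bash
cat > m.py <<'E'
from h import *
d=np.load("ab.npz");P=d["ap"];I=d["ai"];B=d["bp"]
def box(P,x0,x1,y0,y1): return P[y0:y1,x0:x1].reshape(-1,3)
def mar(w): return cv2.minAreaRect(np.ascontiguousarray(w[:,:2],dtype=np.float32)) if len(w)>3 else None
q=box(P,205,265,262,370)
for lo in(.02,.05):
    w=q[(q[:,2]>lo)&(q[:,2]<.064)];print("caddy",lo,len(w),mar(w),w[:,2].max())
np.set_printoptions(precision=4,suppress=True)
for Q in(q,box(B,365,400,170,225)):
    t=Q[Q[:,2]>.066];print("tab",len(t),t.mean(0),mar(t))
for nm,Q in(("scene",box(P,285,365,125,225)),("side",box(B,250,360,195,350))):
    for lo,hi in((.005,.014),(.02,.15),(.2,.21)):
        w=Q[(Q[:,2]>lo)&(Q[:,2]<hi)];print(nm,lo,len(w),mar(w),w.mean(0))
for nm,(x0,x1,y0,y1) in dict(cup=(285,330,315,375),jar=(345,385,245,295),tamper=(383,412,163,202),green=(155,210,250,330)).items():
    w=box(P,x0,x1,y0,y1);w=w[(w[:,2]>.02)&(w[:,2]<.1)];print(nm,np.median(w,0),w.min(0),w.max(0))
c1=cv2.resize(I[240:380,150:250],None,fx=4,fy=4,interpolation=cv2.INTER_CUBIC)
c2=cv2.resize(I[125:225,280:370],None,fx=4,fy=4,interpolation=cv2.INTER_CUBIC)
c=np.zeros((560,760,3),np.uint8);c[:,:400]=c1;c[:400,400:]=c2;save("crop1.png",c)
E
python3 m.py
```

```text
caddy 0.02 1969 ((0.5437104105949402, -0.25050675868988037), (0.047838956117630005, 0.13333149254322052), 14.572802543640137) 0.06390512189631534
caddy 0.05 562 ((0.5436057448387146, -0.25050556659698486), (0.04763692989945412, 0.13327640295028687), 14.572802543640137) 0.06390512189631534
tab 110 [ 0.5275 -0.1903  0.0774] ((0.5273401141166687, -0.18919187784194946), (0.03390480577945709, 0.009130734018981457), 18.20796012878418)
tab 95 [ 0.527  -0.1891  0.0776] ((0.5268556475639343, -0.18920402228832245), (0.033557601273059845, 0.008102304302155972), 11.363239288330078)
scene 0.005 1464 ((0.5328094959259033, 0.17405778169631958), (0.15099583566188812, 0.12591540813446045), 11.722972869873047) [0.5382 0.1644 0.0086]
scene 0.02 965 ((0.5397316813468933, 0.15810340642929077), (0.05683381110429764, 0.026213133707642555), 29.44011688232422) [0.539  0.1576 0.0859]
scene 0.2 220 ((0.5399006605148315, 0.14222033321857452), (0.055799584835767746, 0.07342536747455597), 12.676506042480469) [0.5379 0.1531 0.2028]
side 0.005 3910 ((0.6327030062675476, 0.02527827024459839), (0.21344071626663208, 0.5096319913864136), 27.026714324951172) [0.5311 0.1785 0.0093]
side 0.02 2951 ((0.6518633365631104, 0.0010574907064437866), (0.1668015718460083, 0.41716548800468445), 19.798860549926758) [0.5807 0.1187 0.0804]
side 0.2 474 ((0.5401076078414917, 0.14059992134571075), (0.055913910269737244, 0.07268454879522324), 12.42218017578125) [0.5361 0.1558 0.2033]
cup [ 0.6884 -0.2344  0.0468] [ 0.6329 -0.2743  0.0201] [ 0.7274 -0.1901  0.0681]
jar [ 0.7179 -0.0362  0.0721] [ 0.6811 -0.0531  0.0201] [0.7466 0.0121 0.0887]
tamper [0.6753 0.2844 0.0535] [0.6484 0.2683 0.02  ] [0.6982 0.3107 0.0849]
green [ 0.4007 -0.236   0.0448] [ 0.333  -0.2918  0.0201] [ 0.4666 -0.1806  0.0879]
```

View pics/crop1.png

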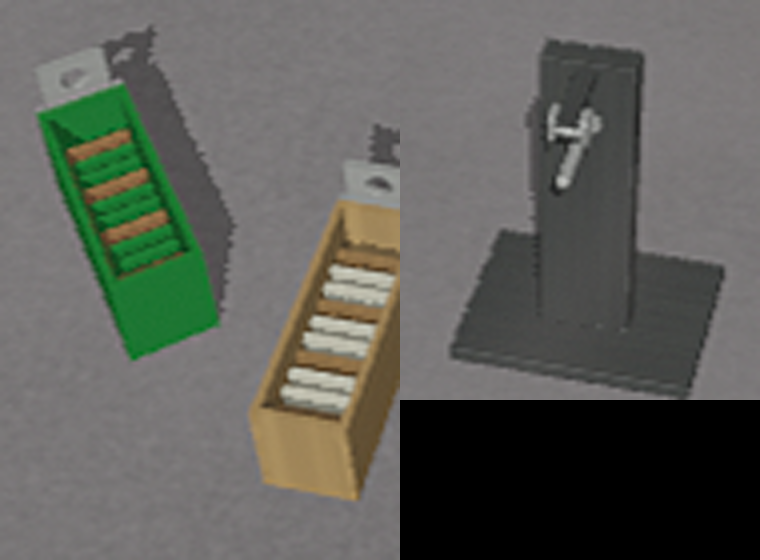

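The crop shows the wooden caddy, with its eye at (378,182), and the dark steel stand, with its peg tip at (562,185). Both are the ones meant. The caddy is at (0.5437,-0.2505) with yaw 14.6°, and the stand origin is near (0.537,0.1545) with yaw about 12.4°. I'll move above the grip point (0.5533,-0.2873) and then turn the tool to yaw 104.6°.

```bash
python3 -m handwheel '[{"slide":[0.049,-0.0097,0.011],"turn":[0,0,0]},{"slide":[0.049,-0.0097,0.011],"turn":[0,0,0]},{"slide":[0.049,-0.0097,0.011],"turn":[0,0,0]},{"slide":[0.049,-0.0097,0.011],"turn":[0,0,0]},{"slide":[0.049,-0.0097,0.011],"turn":[0,0,0]},{"slide":[0.049,-0.0097,0.011],"turn":[0,0,0]},{"slide":[0.049,-0.0097,0.011],"turn":[0,0,0]},{"slide":[0.049,-0.0097,0.011],"turn":[0,0,0]},{"slide":[0.05,-0.0094,0.011],"turn":[0,0,0]},{"slide":[0,0,0],"turn":[0,0,0]}]' 0.0854
python3 -m handwheel '[{"slide":[0,0,0],"turn":[0,0,-9.7]},{"slide":[0,0,0],"turn":[0,0,-9.7]},{"slide":[0,0,0],"turn":[0,0,-9.7]},{"slide":[0,0,0],"turn":[0,0,-9.7]},{"slide":[0,0,0],"turn":[0,0,-9.7]},{"slide":[0,0,0],"turn":[0,0,-9.7]},{"slide":[0,0,0],"turn":[0,0,-9.7]},{"slide":[0,0,0],"turn":[0,0,-9.7]},{"slide":[0,0,0],"turn":[0,0,-9.7]},{"slide":[0,0,0],"turn":[0,0,0]},{"slide":[0,0,0],"turn":[0,0,0]}]'
python3 - <<'E'
from h import *
np.set_printoptions(precision=4,suppress=True)
s=manip.sense();c=manip.camera("wrist");P=cloud(c,s).reshape(-1,3);save("w1.png",c["pixels"])
print(s["clock"],s["eef_pos"],s["tcp_rot"],s["joint_pos"]);print(c["hand_eye"])
y=np.deg2rad(14.6);d=P[:,:2]-[.5437,-.2505]
L=np.stack([d@[np.cos(y),np.sin(y)],d@[-np.sin(y),np.cos(y)]],1)
w=P[(np.abs(L[:,0])<.04)&(np.abs(L[:,1])<.09)&(P[:,2]>.045)&(P[:,2]<.064)]
print(len(w),cv2.minAreaRect(np.ascontiguousarray(w[:,:2],dtype=np.float32)),w[:,2].max())
E
```

```text
clock: 1.35
eef_pos: [0.554, -0.2851, 0.3031]
tcp_rot: [-3.139, 0.002, 0.305]
ft_force: [-1.0, -0.7, -1.9]
grip_width: 0.999
gripper_force: 0.0
clock: 2.72
eef_pos: [0.5516, -0.2877, 0.3057]
tcp_rot: [-3.141, 0.0, 1.821]
ft_force: [0.1, 0.7, 0.3]
grip_width: 0.997
gripper_force: 0.0
2.725 [ 0.5516 -0.2877  0.3057] [-3.1414  0.0001  1.8207] [-0.5401  0.3729  1.2305 -0.0002  1.5383 -0.7899]
[[ 0.     -0.9627 -0.2705  0.0681]
 [ 1.      0.0002 -0.0005  0.0002]
 [ 0.0005 -0.2705  0.9627  0.0307]
 [ 0.      0.      0.      1.    ]]
5357 ((0.5437851548194885, -0.25120097398757935), (0.046164315193891525, 0.13061624765396118), 14.74140453338623) 0.06398448301897244
```

View pics/w1.png

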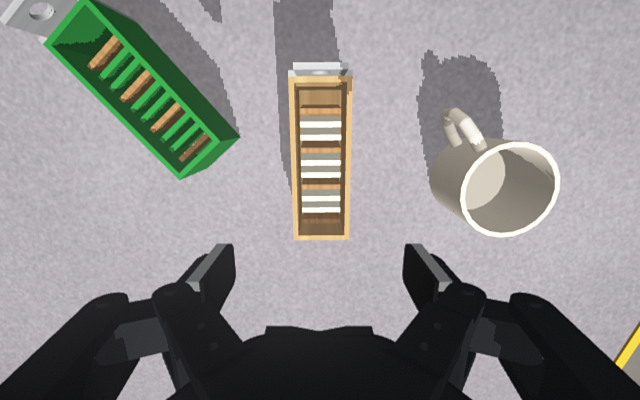

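The wrist view shows the wooden caddy straight ahead, centred at (320,158), with its eye plate at (320,70). The fingers straddle its line and the mug at (500,190) is clear. Now I go down and grip.

```bash
python3 -m handwheel '[{"slide":[-0.0007,0.0018,0.03],"turn":[0,0,-0.4]},{"slide":[0,0,0.04],"turn":[0,0,0]},{"slide":[0,0,0.025],"turn":[0,0,0]},{"slide":[0,0,0.01],"turn":[0,0,0]},{"slide":[0,0,0],"turn":[0,0,0]},{"slide":[0,0,0],"turn":[0,0,0]}]'
python3 -m handwheel '[{"slide":[0,0,0],"turn":[0,0,0]},{"slide":[0,0,0],"turn":[0,0,0]},{"slide":[0,0,0],"turn":[0,0,0]},{"slide":[0,0,0],"turn":[0,0,0]},{"slide":[0,0,0],"turn":[0,0,0]},{"slide":[0,0,0],"turn":[0,0,0]},{"slide":[0,0,0],"turn":[0,0,0]},{"slide":[0,0,0],"turn":[0,0,0]}]' 0.03
```

```text
clock: 3.52
eef_pos: [0.5543, -0.2879, 0.2024]
tcp_rot: [3.14, 0.002, 1.831]
ft_force: [-0.0, -0.2, 0.4]
grip_width: 0.999
gripper_force: 0.0
clock: 4.53
eef_pos: [0.5541, -0.2878, 0.2015]
tcp_rot: [3.141, 0.001, 1.831]
ft_force: [-0.2, -0.4, 5.6]
grip_width: 0.526
gripper_force: 63.5
```

Gripped. I lift while refining the stand pose from the saved clouds.

```bash
cat > st.py <<'E'
from h import *
np.set_printoptions(precision=4,suppress=True)
d=np.load("ab.npz")
def box(P,x0,x1,y0,y1): return P[y0:y1,x0:x1].reshape(-1,3)
def loc(p,yaw,o=(.537,.1545)):
    y=np.deg2rad(yaw);q=p[:,:2]-o
    return np.c_[q@[np.cos(y),np.sin(y)],q@[-np.sin(y),np.cos(y)],p[:,2]]
S=box(d["ap"],285,365,125,225);T=box(d["bp"],250,360,195,350)
for nm,Q in(("scene",S),("side",T)):
    L=loc(Q,12.4)
    f=L[(abs(L[:,0])<.025)&(L[:,2]>.03)&(L[:,2]<.14)&(L[:,1]<.012)&(L[:,1]>-.012)]
    if len(f)>20: print(nm,"face n",len(f),"y=a*x+b*z+c",np.linalg.lstsq(np.c_[f[:,0],f[:,2]-.085,np.ones(len(f))],f[:,1],rcond=None)[0],f[:,1].std())
    p=L[(abs(L[:,2]-.166)<.012)&(L[:,1]<-.012)&(L[:,1]>-.08)&(abs(L[:,0])<.02)]
    print(nm,"peg",len(p));print(p[np.argsort(p[:,1])][::max(1,len(p)//14)])
    t=L[(L[:,2]>.2)&(L[:,2]<.208)&(abs(L[:,0])<.05)&(L[:,1]>.003)]
    b=L[(L[:,2]>.2)&(L[:,2]<.208)&(abs(L[:,0])<.02)&(L[:,1]<-.005)]
    e=L[(L[:,2]>.006)&(L[:,2]<.013)&(abs(L[:,0])<.09)&(abs(L[:,1])<.13)]
    for n,w in(("top",t),("beam",b),("base",e)): print(nm,n,len(w),w.min(0),w.max(0),np.median(w,0),cv2.minAreaRect(np.ascontiguousarray(w[:,:2],dtype=np.float32)))
E
python3 st.py
python3 -m handwheel '[{"slide":[0,0,-0.01],"turn":[0,0,0]},{"slide":[0,0,-0.02],"turn":[0,0,0]},{"slide":[0,0,-0.03],"turn":[0,0,0]},{"slide":[0,0,-0.03],"turn":[0,0,0]},{"slide":[0,0,-0.02],"turn":[0,0,0]},{"slide":[0,0,0],"turn":[0,0,0]},{"slide":[0,0,0],"turn":[0,0,0]}]'
```

```text
scene face n 698 y=a*x+b*z+c [-0.0017 -0.0023  0.002 ] 0.001858505687364794
scene peg 45
[[ 0.0013 -0.0607  0.1653]
 [ 0.0003 -0.0568  0.1677]
 [-0.0022 -0.0558  0.1665]
 [-0.0008 -0.0524  0.1697]
 [ 0.0009 -0.05    0.1683]
 [ 0.0029 -0.0488  0.1623]
 [-0.0028 -0.0441  0.1659]
 [-0.0009 -0.0425  0.1679]
 [-0.0016 -0.0396  0.1684]
 [ 0.0022 -0.0364  0.1668]
 [-0.0035 -0.0318  0.1651]
 [ 0.0029 -0.0297  0.1648]
 [-0.0023 -0.0276  0.1678]
 [-0.0038 -0.0212  0.1657]
 [-0.002  -0.0193  0.1647]]
scene top 118 [-0.0278  0.003   0.2008] [0.028  0.0242 0.2057] [0.0005 0.012  0.2033] ((9.425915777683258e-05, 0.013690035790205002), (0.02110225521028042, 0.055762626230716705), 89.716796875)
scene beam 63 [-0.0105 -0.0493  0.2001] [ 0.0094 -0.0055  0.2042] [ 0.0002 -0.0298  0.2017] ((0.0019352654926478863, -0.027661364525556564), (0.043145135045051575, 0.01938677579164505), 79.28902435302734)
scene base 1350 [-0.0754 -0.0428  0.006 ] [0.075  0.0825 0.013 ] [0.0123 0.0022 0.0087] ((-2.6926398277282715e-05, 0.01982957124710083), (0.12487377971410751, 0.15055951476097107), 89.70524597167969)
side peg 0
[]
side top 312 [-0.0279  0.003   0.2001] [0.028  0.0221 0.2061] [-0.0016  0.0153  0.2041] ((3.9830803871154785e-05, 0.01255332212895155), (0.055913928896188736, 0.019091634079813957), 0.02215445227921009)
side beam 132 [-0.0107 -0.0506  0.2001] [ 0.0113 -0.0052  0.2035] [-0.0004 -0.0294  0.2023] ((-0.00028271041810512543, -0.0278927069157362), (0.021995695307850838, 0.04482381418347359), 4.1203107833862305)
side base 3726 [-0.0751 -0.0397  0.006 ] [0.075  0.0819 0.013 ] [-0.0107  0.0389  0.0093] ((3.690272569656372e-05, 0.020872261375188828), (0.12159249931573868, 0.14979223906993866), 89.77286529541016)
clock: 5.4
eef_pos: [0.5537, -0.2875, 0.3092]
tcp_rot: [-3.14, -0.002, 1.831]
ft_force: [-0.6, 0.8, -3.4]
grip_width: 0.525
gripper_force: 62.7
```

```bash
python3 -m handwheel '[{"slide":[0.0156,0.0056,0],"turn":[0,0,0]},{"slide":[0.03,0.011,0],"turn":[0,0,0]},{"slide":[0.04,0.0144,0],"turn":[0,0,0]},{"slide":[0.04,0.0144,0],"turn":[0,0,0]},{"slide":[0.04,0.0144,0],"turn":[0,0,0]},{"slide":[0.04,0.0144,0],"turn":[0,0,0]},{"slide":[0.028,0.0104,0],"turn":[0,0,0]},{"slide":[0.012,0.0044,0.004],"turn":[0,0,1.3]},{"slide":[0,0,0.004],"turn":[0,0,1.3]},{"slide":[0,0,0],"turn":[0,0,0]},{"slide":[0,0,0],"turn":[0,0,0]},{"slide":[0,0,0],"turn":[0,0,0]}]'
cat > see.py <<'E'
import sys;from h import *
np.set_printoptions(precision=4,suppress=True)
s=manip.sense();print(s["clock"],s["eef_pos"],s["tcp_rot"],s["ft_force"])
a=manip.camera("scene");b=manip.camera("side");P=cloud(a);Q=cloud(b)
np.savez("now.npz",ap=P,bp=Q)
yw=np.deg2rad(12.3);ex=np.array([np.cos(yw),np.sin(yw)]);ey=np.array([-ex[1],ex[0]])
g=s["eef_pos"][:2]-[.537,.1545];print("grip in stand",g@ex,g@ey,"eye fk",g@ex,g@ey+.101,s["eef_pos"][2]-.1285)
def L(P): q=P.reshape(-1,3);d=q[:,:2]-[.537,.1545];return np.c_[d@ex,d@ey,q[:,2]]
ye=g@ey+.101;ze=s["eef_pos"][2]-.1285
for n,C in(("scene",P),("side",Q)):
    l=L(C)
    t=l[(abs(l[:,1]-ye)<.008)&(abs(l[:,0])<.03)&(l[:,2]>ze-.008)&(l[:,2]<ze+.02)]
    print(n,"tab",len(t),t.min(0),t.max(0),t.mean(0)) if len(t) else 0
    if len(t)>5: print(cv2.minAreaRect(np.ascontiguousarray(t[:,:2],dtype=np.float32)))
    r=l[(abs(l[:,0])<.03)&(l[:,1]<ye-.006)&(l[:,1]>ye-.06)&(abs(l[:,2]-ze+.017)<.006)]
    if len(r)>5: print(n,"rim",len(r),r[:,0].min(),r[:,0].max(),np.percentile(r[:,2],[50,95]))
X=[cv2.resize(I[y:y+100,x:x+100],(400,400),interpolation=cv2.INTER_CUBIC) for I,x,y in((a["pixels"],270,115),(b["pixels"],270,170))]
save(sys.argv[1],np.hstack(X))
E
python3 see.py s2.png
```

```text
clock: 6.9
eef_pos: [0.5766, -0.0279, 0.3029]
tcp_rot: [3.141, 0.0, 1.785]
ft_force: [0.8, 0.1, -3.2]
grip_width: 0.526
gripper_force: 62.7
6.9 [ 0.5766 -0.0279  0.3029] [3.1413 0.0002 1.7854] [ 0.7957  0.1419 -3.2495]
grip in stand -0.0002036380866641957 -0.18662427767384024 eye fk -0.0002036380866641957 -0.08562427767384023 0.17435055657260418
scene tab 7 [ 0.0158 -0.0888  0.1703] [ 0.017  -0.0838  0.1859] [ 0.0163 -0.0859  0.1791]
((0.016453469172120094, -0.08630935102701187), (0.0002024824934778735, 0.0050905500538647175), 13.803008079528809)
scene rim 22 -0.01990138903749144 0.02291856735861494 [0.1577 0.1597]
side tab 118 [-0.0173 -0.0893  0.1664] [ 0.0162 -0.0816  0.1869] [-0.0056 -0.0841  0.1796]
((-0.0005885772407054901, -0.08560147136449814), (0.007574660237878561, 0.03361592814326286), 89.0454330444336)
side rim 64 -0.023666908976344284 0.02233407713558911 [0.1581 0.1594]
```

View pics/s2.png

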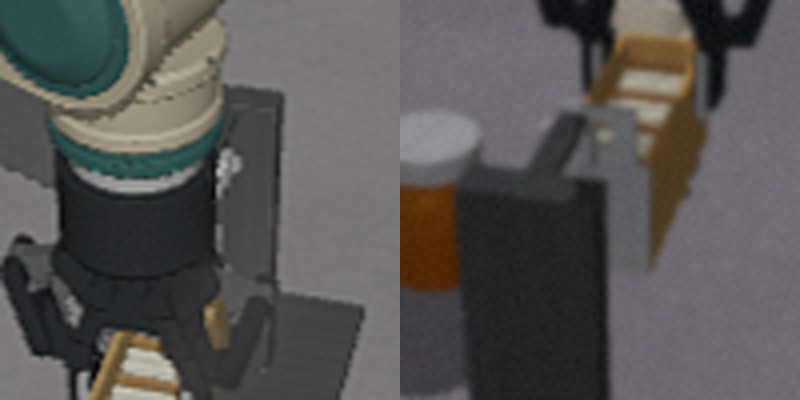

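The scene view is blocked by the gripper. The side view shows the caddy level in front of the peg, its eye plate at about (615,170) and the beam at (555,140). FK and the side cloud agree: the eye is at x -0.5 mm, y -86 mm, z 174 mm. I'll lower 9 mm, shift 0.4 mm and enter the peg.

```bash
python3 -m handwheel '[{"slide":[0,0.0004,0.005],"turn":[0,0,0]},{"slide":[0,0,0.0042],"turn":[0,0,0]},{"slide":[0,0,0],"turn":[0,0,0]},{"slide":[0,0,0],"turn":[0,0,0]},{"slide":[0,0,0],"turn":[0,0,0]}]'
python3 -m handwheel '[{"slide":[0.005,0,0],"turn":[0,0,0]},{"slide":[0.008,0,0],"turn":[0,0,0]},{"slide":[0.008,0,0],"turn":[0,0,0]},{"slide":[0.006,0,0],"turn":[0,0,0]},{"slide":[0.003,0,0],"turn":[0,0,0]},{"slide":[0,0,0],"turn":[0,0,0]},{"slide":[0,0,0],"turn":[0,0,0]}]'
python3 see.py s3.png
```

```text
clock: 7.62
eef_pos: [0.577, -0.0273, 0.2937]
tcp_rot: [3.141, 0.0, 1.786]
ft_force: [-1.3, -0.2, -2.4]
grip_width: 0.526
gripper_force: 62.7
clock: 8.5
eef_pos: [0.5706, 0.0019, 0.2935]
tcp_rot: [-3.142, 0.0, 1.786]
ft_force: [0.4, 0.4, -2.9]
grip_width: 0.531
gripper_force: 62.7
8.5 [0.5706 0.0019 0.2935] [-3.1416  0.0002  1.7859] [ 0.3679  0.4041 -2.9174]
grip in stand 0.00028890542917186374 -0.15628381846791065 eye fk 0.00028890542917186374 -0.05528381846791064 0.16497102683767256
scene rim 21 -0.019337729455005323 0.023465499119195318 [0.1469 0.1496]
side tab 60 [-0.0172 -0.0573  0.1571] [-0.0022 -0.0507  0.1773] [-0.0129 -0.0541  0.1693]
((-0.009670410305261612, -0.05377141013741493), (0.015193454921245575, 0.006432877387851477), 2.8705036640167236)
side rim 61 -0.023124475512759073 -0.018881326083422228 [0.1488 0.1501]
```

View pics/s3.png

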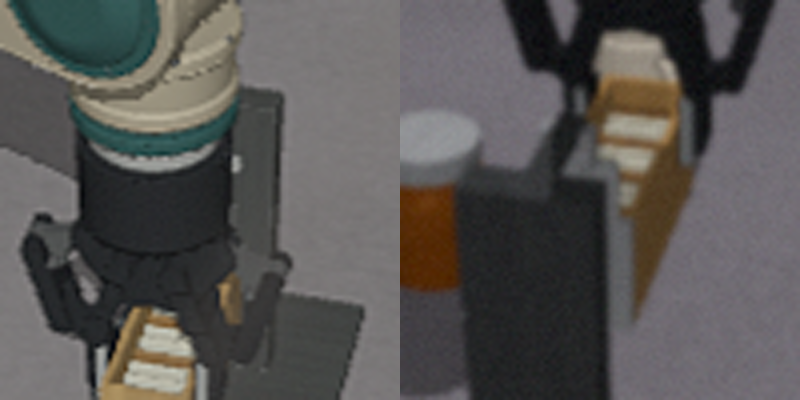

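The side view shows the plate at (620,240) with its edge just past the peg tip. The eye is at about y -55 mm and centred, and there is no contact force. I advance in small steps.

```bash
python3 -m handwheel '[{"slide":[0.003,0,0],"turn":[0,0,0]},{"slide":[0.003,0,0],"turn":[0,0,0]},{"slide":[0.003,0,0],"turn":[0,0,0]},{"slide":[0.003,0,0],"turn":[0,0,0]},{"slide":[0.003,0,0],"turn":[0,0,0]},{"slide":[0,0,0],"turn":[0,0,0]}]'
python3 -m handwheel '[{"slide":[0.003,0,0],"turn":[0,0,0]},{"slide":[0.003,0,0],"turn":[0,0,0]},{"slide":[0.003,0,0],"turn":[0,0,0]},{"slide":[0.003,0,0],"turn":[0,0,0]},{"slide":[0.003,0,0],"turn":[0,0,0]},{"slide":[0,0,0],"turn":[0,0,0]}]'
python3 -m handwheel '[{"slide":[0.003,0,0],"turn":[0,0,0]},{"slide":[0.003,0,0],"turn":[0,0,0]},{"slide":[0.003,0,0],"turn":[0,0,0]},{"slide":[0,0,0],"turn":[0,0,0]},{"slide":[0,0,0],"turn":[0,0,0]}]'
```

```text
clock: 9.35
eef_pos: [0.5673, 0.0169, 0.2935]
tcp_rot: [3.142, 0.0, 1.786]
ft_force: [0.6, 0.8, -3.4]
grip_width: 0.526
gripper_force: 62.7
clock: 10.1
eef_pos: [0.5641, 0.0316, 0.2935]
tcp_rot: [-3.142, 0.0, 1.786]
ft_force: [-0.5, -0.6, -2.6]
grip_width: 0.531
gripper_force: 62.6
clock: 10.72
eef_pos: [0.5622, 0.0401, 0.2935]
tcp_rot: [-3.142, 0.0, 1.786]
ft_force: [0.2, -0.1, -3.1]
grip_width: 0.525
gripper_force: 62.6
```

```bash
python3 -m handwheel '[{"slide":[0.002,0,0],"turn":[0,0,0]},{"slide":[0.002,0,0],"turn":[0,0,0]},{"slide":[0.002,0,0],"turn":[0,0,0]},{"slide":[0.002,0,0],"turn":[0,0,0]},{"slide":[0.001,0,0],"turn":[0,0,0]},{"slide":[0.001,0,0],"turn":[0,0,0]},{"slide":[0,0,0],"turn":[0,0,0]}]'
python3 -m handwheel '[{"slide":[0.001,0,0],"turn":[0,0,0]},{"slide":[0,0,0],"turn":[0,0,0]}]'
python3 -m handwheel '[{"slide":[0.001,0,0],"turn":[0,0,0]},{"slide":[0,0,0],"turn":[0,0,0]}]'
```

```text
clock: 11.6
eef_pos: [0.5601, 0.05, 0.2935]
tcp_rot: [-3.142, 0.0, 1.786]
ft_force: [-0.1, -0.0, -3.5]
grip_width: 0.529
gripper_force: 62.6
clock: 11.85
eef_pos: [0.5599, 0.0509, 0.2935]
tcp_rot: [-3.142, 0.0, 1.786]
ft_force: [-0.6, -0.5, -2.8]
grip_width: 0.528
gripper_force: 62.6
clock: 12.1
eef_pos: [0.5596, 0.0519, 0.2935]
tcp_rot: [-3.142, 0.0, 1.786]
ft_force: [-0.7, 0.1, -2.5]
grip_width: 0.524
gripper_force: 62.6
```

```bash
for i in 1; do python3 -m handwheel '[{"slide":[0.0008,0,0],"turn":[0,0,0]},{"slide":[0,0,0],"turn":[0,0,0]}]'
python3 -m handwheel '[{"slide":[0.0007,0,0],"turn":[0,0,0]},{"slide":[0,0,0],"turn":[0,0,0]}]'; done
```

```text
clock: 12.35
eef_pos: [0.5595, 0.0527, 0.2935]
tcp_rot: [-3.142, 0.0, 1.786]
ft_force: [-0.8, 0.1, -2.9]
grip_width: 0.527
gripper_force: 62.6
clock: 12.6
eef_pos: [0.5593, 0.0534, 0.2935]
tcp_rot: [-3.142, 0.0, 1.786]
ft_force: [-0.2, -0.6, -4.0]
grip_width: 0.529
gripper_force: 62.6
```

```bash
python3 -m handwheel '[{"slide":[0.0007,0,0],"turn":[0,0,0]},{"slide":[0,0,0],"turn":[0,0,0]}]'
python3 -m handwheel '[{"slide":[0.0006,0,0],"turn":[0,0,0]},{"slide":[0,0,0],"turn":[0,0,0]}]'
```

```text
clock: 12.85
eef_pos: [0.5592, 0.0541, 0.2935]
tcp_rot: [-3.142, 0.0, 1.786]
ft_force: [0.3, -0.6, -2.4]
grip_width: 0.526
gripper_force: 62.6
clock: 13.1
eef_pos: [0.5591, 0.0544, 0.2935]
tcp_rot: [-3.142, 0.001, 1.786]
ft_force: [-0.4, -2.6, -2.6]
grip_width: 0.526
gripper_force: 62.6
```

```bash
python3 -m handwheel '[{"slide":[0.0005,0,0],"turn":[0,0,0]},{"slide":[0,0,0],"turn":[0,0,0]}]'
```

```text
clock: 13.35
eef_pos: [0.559, 0.0545, 0.2935]
tcp_rot: [-3.141, 0.001, 1.785]
ft_force: [1.4, -4.6, -3.5]
grip_width: 0.522
gripper_force: 62.6
```

```bash
python3 -m handwheel '[{"slide":[0.0006,0,0],"turn":[0,0,0]},{"slide":[0,0,0],"turn":[0,0,0]},{"slide":[0,0,0],"turn":[0,0,0]}]'
python3 see.py s4.png
```

```text
clock: 13.72
eef_pos: [0.5589, 0.0547, 0.2935]
tcp_rot: [-3.141, 0.002, 1.785]
ft_force: [0.7, -7.3, -3.8]
grip_width: 0.527
gripper_force: 62.5
13.725 [0.5589 0.0547 0.2935] [-3.1414  0.0024  1.7849] [ 0.698  -7.3235 -3.8132]
grip in stand 0.00016527288846565624 -0.10223068895810282 eye fk 0.00016527288846565624 -0.001230688958102813 0.16496986161865596
scene tab 47 [ 0.0178 -0.0017  0.1572] [0.0279 0.0061 0.1839] [0.0232 0.0024 0.172 ]
((0.022855980321764946, 0.002951383590698242), (0.009715544991195202, 0.00692534726113081), 15.309043884277344)
scene rim 24 -0.021816423822825993 0.023100402071146147 [0.1477 0.1493]
side tab 15 [-0.0279  0.0011  0.1584] [-0.0273  0.0042  0.1832] [-0.0276  0.0025  0.1709]
((-0.02759312279522419, 0.0026267729699611664), (0.000294917932478711, 0.003165624802932143), 11.927841186523438)
side rim 55 -0.023260382406225476 -0.019150052829471437 [0.1488 0.15  ]
```

View pics/s4.png

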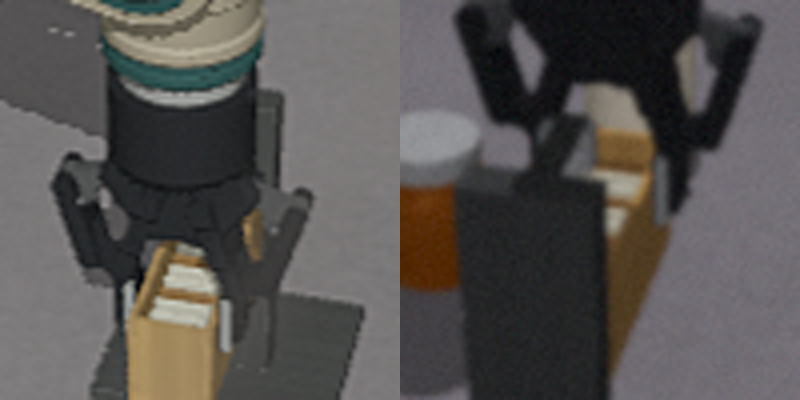

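The side view shows the plate hard up against the post, with the caddy's edge at (610,300) on the post's edge. The press is 7 N, so it is home. Now I draw back and feel for the flap.

```bash
python3 -m handwheel '[{"slide":[-0.001,0,0],"turn":[0,0,0]},{"slide":[-0.001,0,0],"turn":[0,0,0]},{"slide":[-0.001,0,0],"turn":[0,0,0]},{"slide":[-0.001,0,0],"turn":[0,0,0]},{"slide":[-0.001,0,0],"turn":[0,0,0]},{"slide":[0,0,0],"turn":[0,0,0]}]'
python3 -m handwheel '[{"slide":[-0.0008,0,0],"turn":[0,0,0]},{"slide":[0,0,0],"turn":[0,0,0]}]'
python3 -m handwheel '[{"slide":[-0.0008,0,0],"turn":[0,0,0]},{"slide":[0,0,0],"turn":[0,0,0]}]'
```

```text
clock: 14.58
eef_pos: [0.5599, 0.0508, 0.2935]
tcp_rot: [3.142, 0.0, 1.786]
ft_force: [-0.2, -0.0, -2.6]
grip_width: 0.528
gripper_force: 62.6
clock: 14.82
eef_pos: [0.5601, 0.05, 0.2935]
tcp_rot: [3.142, 0.0, 1.786]
ft_force: [-0.1, -0.5, -3.6]
grip_width: 0.526
gripper_force: 62.6
clock: 15.08
eef_pos: [0.5602, 0.0492, 0.2935]
tcp_rot: [3.142, 0.0, 1.786]
ft_force: [-0.3, 0.3, -3.6]
grip_width: 0.527
gripper_force: 62.6
```

```bash
python3 -m handwheel '[{"slide":[-0.0008,0,0],"turn":[0,0,0]},{"slide":[0,0,0],"turn":[0,0,0]}]'
python3 -m handwheel '[{"slide":[-0.0008,0,0],"turn":[0,0,0]},{"slide":[0,0,0],"turn":[0,0,0]}]'
```

```text
clock: 15.32
eef_pos: [0.5604, 0.0483, 0.2935]
tcp_rot: [3.142, 0.0, 1.786]
ft_force: [0.1, -0.1, -3.2]
grip_width: 0.53
gripper_force: 62.6
clock: 15.58
eef_pos: [0.5606, 0.0476, 0.2935]
tcp_rot: [3.142, 0.0, 1.786]
ft_force: [-0.5, 0.5, -3.1]
grip_width: 0.528
gripper_force: 62.6
```

```bash
python3 -m handwheel '[{"slide":[-0.0008,0,0],"turn":[0,0,0]},{"slide":[0,0,0],"turn":[0,0,0]}]' | sed -n 2,4p
python3 -m handwheel '[{"slide":[-0.0008,0,0],"turn":[0,0,0]},{"slide":[0,0,0],"turn":[0,0,0]}]'| sed -n 2,4p
```

```text
eef_pos: [0.5608, 0.0468, 0.2935]
tcp_rot: [3.142, 0.0, 1.786]
ft_force: [-0.2, -0.1, -3.3]
eef_pos: [0.5609, 0.046, 0.2935]
tcp_rot: [3.142, 0.0, 1.786]
ft_force: [-0.0, -0.1, -3.6]
```

```bash
python3 -m handwheel '[{"slide":[-0.0008,0,0],"turn":[0,0,0]},{"slide":[0,0,0],"turn":[0,0,0]}]' | sed -n 2,4p
python3 -m handwheel '[{"slide":[-0.0008,0,0],"turn":[0,0,0]},{"slide":[0,0,0],"turn":[0,0,0]}]'| sed -n 2,4p
```

```text
eef_pos: [0.5611, 0.0453, 0.2935]
tcp_rot: [3.142, 0.0, 1.786]
ft_force: [-0.2, -0.3, -2.5]
eef_pos: [0.5613, 0.0445, 0.2935]
tcp_rot: [3.142, 0.0, 1.786]
ft_force: [-0.6, 0.3, -3.3]
```

```bash
python3 -m handwheel '[{"slide":[-0.0008,0,0],"turn":[0,0,0]},{"slide":[0,0,0],"turn":[0,0,0]}]' | sed -n 2,4p
```

```text
eef_pos: [0.5614, 0.0437, 0.2935]
tcp_rot: [-3.142, 0.0, 1.786]
ft_force: [-0.7, -0.2, -3.4]
```

```bash
python3 -m handwheel '[{"slide":[-0.0008,0,0],"turn":[0,0,0]},{"slide":[0,0,0],"turn":[0,0,0]}]' | sed -n 2,4p
python3 -m handwheel '[{"slide":[-0.0008,0,0],"turn":[0,0,0]},{"slide":[0,0,0],"turn":[0,0,0]}]'| sed -n 2,4p
```

```text
eef_pos: [0.5616, 0.0429, 0.2935]
tcp_rot: [3.142, 0.0, 1.786]
ft_force: [-0.4, -0.3, -3.2]
eef_pos: [0.5618, 0.0421, 0.2935]
tcp_rot: [-3.142, 0.0, 1.786]
ft_force: [-0.3, 0.1, -2.9]
```

```bash
python3 -m handwheel '[{"slide":[-0.0008,0,0],"turn":[0,0,0]},{"slide":[0,0,0],"turn":[0,0,0]}]' | sed -n 2,4p
python3 -m handwheel '[{"slide":[-0.0008,0,0],"turn":[0,0,0]},{"slide":[0,0,0],"turn":[0,0,0]}]'| sed -n 2,4p
```

```text
eef_pos: [0.562, 0.0413, 0.2935]
tcp_rot: [-3.142, 0.0, 1.786]
ft_force: [0.1, -0.7, -3.3]
eef_pos: [0.5621, 0.0408, 0.2935]
tcp_rot: [-3.142, -0.0, 1.786]
ft_force: [-0.2, 1.5, -3.1]
```

Contact with the flap begins about 14 mm back. Next I tug up to about 8 N.

```bash
python3 -m handwheel '[{"slide":[-0.0008,0,0],"turn":[0,0,0]},{"slide":[0,0,0],"turn":[0,0,0]}]' | sed -n 2,4p
```

```text
eef_pos: [0.5622, 0.0405, 0.2934]
tcp_rot: [-3.142, -0.002, 1.787]
ft_force: [-0.7, 5.6, -2.8]
```

```bash
python3 -m handwheel '[{"slide":[-0.0006,0,0],"turn":[0,0,0]},{"slide":[0,0,0],"turn":[0,0,0]}]' | sed -n 2,4p
```

```text
eef_pos: [0.5623, 0.0403, 0.2934]
tcp_rot: [-3.142, -0.002, 1.787]
ft_force: [-2.7, 7.7, -2.4]
```

```bash
python3 -m handwheel '[{"slide":[0,0,0],"turn":[0,0,0]},{"slide":[0,0,0],"turn":[0,0,0]},{"slide":[0,0,0],"turn":[0,0,0]}]' | sed -n 2,4p
python3 -m handwheel '[{"slide":[-0.0001,0,0],"turn":[0,0,0]},{"slide":[0,0,0],"turn":[0,0,0]}]' | sed -n 2,4p
```

```text
eef_pos: [0.5623, 0.0403, 0.2934]
tcp_rot: [-3.142, -0.002, 1.787]
ft_force: [-1.5, 7.4, -1.4]
eef_pos: [0.5623, 0.0402, 0.2934]
tcp_rot: [3.142, -0.002, 1.787]
ft_force: [-2.3, 8.5, -2.7]
```

The tug is held at about 8 N for over 0.4 s with the flap firm. Now I ease off, lower the eye onto the peg, and lean the caddy about its eye so it won't drop on release.

```bash
python3 -m handwheel '[{"slide":[0.0018,0,0],"turn":[0,0,0]},{"slide":[0.0017,0,0],"turn":[0,0,0]},{"slide":[0,0,0.001],"turn":[0,0,0]},{"slide":[0,0,0.001],"turn":[0,0,0]},{"slide":[0,0,0],"turn":[0,0,0]},{"slide":[0,0,0],"turn":[0,0,0]}]'| sed -n 2,4p
python3 -m handwheel '[{"slide":[-0.0022,0,0.0018],"turn":[0,1,0]},{"slide":[-0.0022,0,0.0018],"turn":[0,1,0]},{"slide":[-0.0022,0,0.0018],"turn":[0,1,0]},{"slide":[-0.0022,0,0.0018],"turn":[0,1,0]},{"slide":[0,0,0],"turn":[0,0,0]},{"slide":[0,0,0],"turn":[0,0,0]}]'| sed -n 2,4p
```

```text
eef_pos: [0.5617, 0.0425, 0.2915]
tcp_rot: [-3.142, 0.0, 1.786]
ft_force: [-0.0, -0.1, -4.1]
eef_pos: [0.5636, 0.0341, 0.2841]
tcp_rot: [3.141, -0.07, 1.786]
ft_force: [-1.1, -0.4, -2.4]
```

```bash
python3 -m handwheel '[{"slide":[-0.0022,0,0.0018],"turn":[0,1,0]},{"slide":[-0.0022,0,0.0018],"turn":[0,1,0]},{"slide":[0,0,0],"turn":[0,0,0]},{"slide":[0,0,0],"turn":[0,0,0]}]'| sed -n 2,4p
```

```text
eef_pos: [0.5644, 0.0301, 0.2801]
tcp_rot: [3.142, -0.105, 1.786]
ft_force: [0.7, 0.2, -3.4]
```

```bash
python3 -m handwheel '[{"slide":[-0.0022,0,0.0018],"turn":[0,1,0]},{"slide":[-0.0022,0,0.0018],"turn":[0,1,0]},{"slide":[0,0,0],"turn":[0,0,0]},{"slide":[0,0,0],"turn":[0,0,0]}]'| sed -n 2,4p
python3 -m handwheel '[{"slide":[0,0,0.0006],"turn":[0,0,0]},{"slide":[0,0,0],"turn":[0,0,0]}]'| sed -n 2,4p
```

```text
eef_pos: [0.5653, 0.0262, 0.276]
tcp_rot: [-3.142, -0.139, 1.786]
ft_force: [0.2, 0.0, -2.7]
eef_pos: [0.5653, 0.0264, 0.2757]
tcp_rot: [3.141, -0.139, 1.786]
ft_force: [-0.3, -0.8, -2.6]
```

```bash
python3 -m handwheel '[{"slide":[0,0,0.0006],"turn":[0,0,0]},{"slide":[0,0,0],"turn":[0,0,0]}]'| sed -n 2,4p
```

```text
eef_pos: [0.5653, 0.0264, 0.2752]
tcp_rot: [3.141, -0.14, 1.786]
ft_force: [-0.1, -1.5, -0.0]
```

The peg and post have taken the weight. I open and back off along the tool axis.

```bash
python3 -m handwheel '[{"slide":[0,0,0],"turn":[0,0,0]},{"slide":[0,0,0],"turn":[0,0,0]},{"slide":[0,0,0],"turn":[0,0,0]},{"slide":[0,0,0],"turn":[0,0,0]},{"slide":[0,0,0],"turn":[0,0,0]},{"slide":[0,0,0],"turn":[0,0,0]}]' 0.0854
python3 -m handwheel '[{"slide":[0,0,-0.01],"turn":[0,0,0]},{"slide":[0,0,-0.02],"turn":[0,0,0]},{"slide":[0,0,-0.03],"turn":[0,0,0]},{"slide":[0,0,-0.04],"turn":[0,0,0]},{"slide":[-0.03,0,-0.04],"turn":[0,0,0]},{"slide":[-0.05,0,-0.02],"turn":[0,0,0]},{"slide":[-0.05,0,0],"turn":[0,0,0]},{"slide":[0,0,0],"turn":[0,0,0]},{"slide":[0,0,0],"turn":[0,0,0]}]'
python3 - <<'E'
from h import *
np.set_printoptions(precision=4,suppress=True)
a=manip.camera("scene");b=manip.camera("side")
X=[cv2.resize(I[y:y+130,x:x+100],(400,520),interpolation=cv2.INTER_CUBIC) for I,x,y in((a["pixels"],270,115),(b["pixels"],270,170))]
save("s5.png",np.hstack(X))
yw=np.deg2rad(12.3);ex=np.array([np.cos(yw),np.sin(yw)]);ey=np.array([-ex[1],ex[0]])
for c in(a,b):
    q=cloud(c).reshape(-1,3);d=q[:,:2]-[.537,.1545];l=np.c_[d@ex,d@ey,q[:,2]]
    t=l[(abs(l[:,0])<.02)&(l[:,1]>-.03)&(l[:,1]<-.006)&(l[:,2]>.15)&(l[:,2]<.185)]
    if len(t):print("tab",len(t),t.min(0),t.max(0),t.mean(0))
    w=l[(abs(l[:,0])<.03)&(l[:,1]>-.16)&(l[:,1]<-.03)&(l[:,2]>.09)&(l[:,2]<.155)]
    if len(w):print("body",len(w),w.min(0),w.max(0))
E
```

```text
clock: 22.7
eef_pos: [0.5652, 0.0264, 0.2749]
tcp_rot: [3.142, -0.14, 1.786]
ft_force: [0.3, 0.7, 1.0]
grip_width: 0.998
gripper_force: 0.0
clock: 23.82
eef_pos: [0.5974, -0.1209, 0.4157]
tcp_rot: [3.141, -0.14, 1.786]
ft_force: [-0.2, 0.4, 0.3]
grip_width: 0.995
gripper_force: 0.0
tab 3 [ 0.0119 -0.0162  0.1713] [ 0.0157 -0.0099  0.1719] [ 0.0142 -0.0131  0.1716]
body 581 [-0.0241 -0.1389  0.0903] [ 0.0237 -0.0301  0.1353]
body 550 [-0.0236 -0.1388  0.0901] [ 0.019  -0.0303  0.1438]
```

View pics/s5.png

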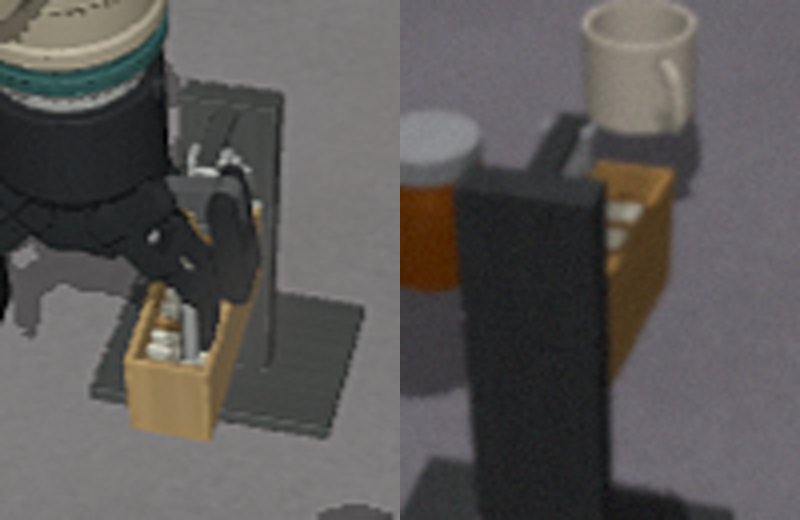

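The caddy hangs on the peg, leaning slightly; its rear end is at about (170,385) in the left view, the gripper is clear, and the mug and jar are untouched. I let it settle, check that it is still, and hand in.

```bash
python3 -m handwheel '[{"slide":[-0.02,0,-0.02],"turn":[0,0,0]},{"slide":[0,0,0],"turn":[0,0,0]},{"slide":[0,0,0],"turn":[0,0,0]},{"slide":[0,0,0],"turn":[0,0,0]},{"slide":[0,0,0],"turn":[0,0,0]},{"slide":[0,0,0],"turn":[0,0,0]},{"slide":[0,0,0],"turn":[0,0,0]},{"slide":[0,0,0],"turn":[0,0,0]}]' | head -2
python3 - <<'E'
from h import *
np.set_printoptions(precision=4,suppress=True)
yw=np.deg2rad(12.3);ex=np.array([np.cos(yw),np.sin(yw)]);ey=np.array([-ex[1],ex[0]])
q=cloud(manip.camera("side")).reshape(-1,3);d=q[:,:2]-[.537,.1545];l=np.c_[d@ex,d@ey,q[:,2]]
for y in(-.03,-.06,-.09,-.12):
    w=l[(abs(l[:,0])<.03)&(abs(l[:,1]-y)<.006)&(l[:,2]>.06)&(l[:,2]<.16)];print(y,len(w),np.percentile(w[:,2],97) if len(w) else 0)
w=l[(abs(l[:,0])<.03)&(l[:,1]<-.03)&(l[:,1]>-.17)&(l[:,2]>.06)&(l[:,2]<.16)];print(w.min(0),w.max(0))
print(manip.hand_in())
E
```

```text
clock: 24.92
eef_pos: [0.6023, -0.1432, 0.4322]
-0.03 55 0.14385706598932263
-0.06 50 0.13918591711754347
-0.09 49 0.1336079892475171
-0.12 57 0.12887764782286537
[-0.0235 -0.1387  0.0709] [ 0.0193 -0.0302  0.1438]
the job is handed in; nothing more can be done
None
```

The caddy hangs by its eye on the steel stand's peg, leaning about 0.17 rad and let go of: it was pressed home at about 7 N, tugged against the flap at about 8 N, and the job was handed in at about 25 s; no verdict was returned.

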